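Cover the centrifuge rotor, then hold its lid at the balance point

TASK

The lid of this small bench centrifuge has lost its stay, and a colleague is about to fit the new one with the lid held for them. So that no screw can drop into the tube wells, first set the loose rotor cover onto the rotor's rim, knob up, seated and level all round, and let go of it; then take the lid by its grip bar, swing it forward from its back stop to its balance point, where it would fall neither forward nor back, and finish while still holding it there. Lower the cover onto the rim rather than dropping it, never let the lid fall either way, and leave the stay, screwdriver, screw dish and tube rack where they lie.

Things in the scene. Friction and masses are not known exactly. Their poses are not given: they have to be found in the camera images.
- centrifuge: White bench centrifuge, fixed on the bench, turned up to 0.3 rad. Origin on the bench under the rotor's axis; x from the sloping control panel (front, towards the robot) to the hinge at the back, y left, z up. Housing 215 mm wide, from 125 mm before the origin to 105 mm behind, flat deck 117 mm up, with a round chamber 140 mm across that holds the rotor. The lid, hinged at the back, stands open.
- rotor_rim (a point): Centre of the aluminium rotor's open rim, at its top edge, 88 mm above the bench (29 mm below the deck). Rim 120 mm across outside, 112 mm inside; the rotor does not move. Axes as the centrifuge's.
- cover_knob (a point): Middle of the black knob (cylinder 26 mm across, 22 mm high, z up along it) of the loose rotor cover, which lies knob up on the bench left or right of the machine. It is 20 mm above the cover's underside, 11 mm above the disc's top, and 15 mm above the rim's centre when seated. See cover.
- cover: The rotor cover, about 0.16 kg: aluminium disc 122 mm across, 4 mm thick, knob on top. Under the disc a spigot 107 mm across, 5 mm deep, its edge tapered, goes inside the rotor's rim with 2.5 mm play all round; the disc then rests flat on the rim. Origin: centre of the spigot's underside, on which it lies on the bench.
- lid_hinge (a point): Middle of the lid's hinge pin: 90 mm behind the rotor's axis, 112 mm above the bench. The pin runs along y. Axes as the centrifuge's.
- lid (a joint): Lid angle, rad: 0 shut (level), 1.571 panel upright, 1.85 on the back stop, where it leans at the start. The hinge is free: with no stay the lid (0.34 to 0.55 kg) falls open or shut from anywhere but its balance point, 1.38, where its centre of mass is straight above the pin. As the lid is thick and sits above the pin, the panel then leans 0.19 rad (11 degrees) from upright towards the front.
- lid_grip (a point): Middle of the lid's grip bar: black, round, 18 mm thick, 116 mm long, along the lid's free edge, parallel to the pin (its y). A 6 mm thick tongue joins it to the lid panel (22 mm thick, 196 mm wide), which begins 30 mm from the bar's centre. With lid angle q the bar is 193 cos q - 17 sin q mm before the pin and 193 sin q + 17 cos q mm above it. x: along the panel to the pin.
- stay: The new lid stay (gas strut), 152 mm long, 16 mm wide, dark barrel, bright rod, black end sockets, lying on the bench; origin under its middle, x along it. Leave it alone.
- screwdriver: Screwdriver, 170 mm long, green handle, lying on the bench; x along it. Leave it alone.
- screw_dish: Small steel dish, 96 mm across, 22 mm high, holding three screws; origin under its centre; beside the machine, on the side away from the cover. Leave it alone.
- tube_rack: White rack of sample tubes with red caps, 80 by 176 mm, 108 mm high with the tubes; origin under its centre, y along its length. Leave it alone.
There are look-alikes about, which are no part of the job. What is shaped like the cover but orange or red is not meant.

How it is judged (in metres and radians):
On the way, in this order (a step that is already met when the one before it is completed fails the run):
1. the cover is seated level on the rotor's rim and let go, the lid still open (horizontal distance between cover_knob and rotor_rim below 0.004 m and z of cover_knob in the frame of rotor_rim between 0.013 and 0.017 m and angle between cover_knob's own z axis and vertical below 0.03 rad and contact force between each of the arm, the fingers and cover below 0.05 N and value of joint lid above 1.6 rad), for 0.3 s.
2. the lid is held at its balance point by the fingers (value of joint lid between 1.31 and 1.45 rad and velocity of joint lid between -0.1 and 0.1 rad/s and contact force between the fingers and lid above 0.5 N), for 0.3 s.
At the end, for the whole second after the job is handed in: Fingers hold the lid (over 0.5 N) at 1.31 to 1.45 rad, slower than 0.1 rad/s; the cover, untouched, sits on the rim within 4 mm of centre, 2 mm of seated height and 0.03 rad of level; the four other things lie within 15 mm of their starts (all of step 2 and horizontal distance between cover_knob and rotor_rim below 0.004 m and z of cover_knob in the frame of rotor_rim between 0.013 and 0.017 m and angle between cover_knob's own z axis and vertical below 0.03 rad and contact force between each of the arm, the fingers and cover below 0.05 N and distance of each of stay, screwdriver, screw_dish, tube_rack from where it was at the start of the episode below 0.015 m); the arm keeps its last pose, push and grip.
It fails at once if the lid falls or is flung (turns faster than 2 rad/s) (velocity of joint lid above 2 rad/s or velocity of joint lid below -2 rad/s).
It fails at once if the lid drops forward, well past its balance point (value of joint lid below 1 rad).
It fails at once if the cover is dropped (moves freely at over 0.4 m/s, a fall of 8 mm) (linear speed of cover above 0.4 m/s and contact force between the fingers and cover below 0.05 N).
It fails at once if the stay, screwdriver, screw dish or tube rack is pushed aside or tipped (distance of any of stay, screwdriver, screw_dish, tube_rack from where it was at the start of the episode above 0.015 m or angle between tube_rack's own z axis and vertical above 0.2 rad).
It also fails if it takes over 72 s, if anything falls off the work surface, if the arm or the gripper's body presses on something with over 40 N, if the wrist force passes 120 N, or if a joint passes its speed limit or range.

ROBOT

A 6-joint arm with a two-finger parallel gripper is mounted at the origin on the work surface. World frame = base frame: x ahead of the robot, y to its left, z up, the work surface at z = 0. Lengths are in m, angles in degrees, forces in N, time in s.
With the tool pointing down it reaches from about 0.325 to 0.85 m from the base axis. Payload 15.5 kg.
Tool frame: the origin (TCP) lies at the very end of the fingers, on their centre line; the grasp point (between the pads) lies arm.grip_depth behind it (arm.grip_depth is the distance from the TCP to the grasp point, in m); z points along the fingers, y is the direction in which the jaws open and shut (so a half turn about z gives the same grasp; the last joint's range is limited). The gripper opens to 91 mm and grips with 3 to 60 N. Pads are 32 mm wide; open, the fingers measure 118 mm over their backs; the gripper's body (76 mm by 178 mm) begins 60 mm behind the grasp point.
Start: joints at [70.044, 28.281, 77.091, -0, 74.628, -5.472], TCP at [0.156, 0.605, 0.214] pointing down, gripper open.
Joint ranges: [-166.48, 166.48], [-47.26, 123.95], [12.59, 153.08], [-70.14, 250.14], [6.76, 159.57], [-176.63, 176.63]. Speed limits (degrees/s): [108.29, 108.29, 147.25, 172.46, 172.46, 172.46].

INTERFACE

Orientations are given as a 3x3 rotation matrix whose columns are the frame's x, y, z axes.
In Python, from rig import arm gives the robot as it stands. Calls block until the motion is done:
- arm.move_to(position, orientation): joint-space move of the TCP to a pose.
- arm.move_l(position, orientation=None, feed=0.15): straight line of the TCP; orientation=None keeps the orientation; feed is the mean speed in m/s.
- arm.move_joints(angles): joint-space move.
- arm.grip(opening): finger opening in m; the grip force is fixed at half the most; returns when the fingers have stopped.
- arm.sleep(seconds).
- arm.solve_ik(position, orientation): joint angles nearest the present ones, or None.
- arm.snapshot(name): name is "scene" or "top" or "wrist"; returns the picture (400x640x3 uint8, red, green, blue); there is no depth.
- arm.get_calibration(name): a dict with "intrinsics" (3x3 intrinsics, pixels), "k1" (the pictures are not rectified: a ray, as slopes to the right and down, at radius r is drawn at 1 + k1 r^2 times it, then the intrinsics apply), "cam_to_world" (4x4, takes a point from camera to world coordinates). Camera axes: x right, y down, z forward; pixel columns grow to the right and rows downward; lengths in m; the calibration is good to about 2 mm. A picture is of the moment at which its call begins: read the wrist's pose just before it. get_calibration takes no time and is no camera call; for the wrist camera it gives the pose at the moment of the call.
A pose or a line that the arm cannot do raises arm.Unreachable and nothing moves.
- arm.sign_off(): hands the job in, once; it reports no verdict.
Readings, each from a call of its own:
- arm.current_t(): time.
- arm.current_joint_positions(): joint angles.
- arm.current_dq(): joint speeds.
- arm.current_tau(): joint torques, N m.
- arm.current_ee_pos(): TCP position.
- arm.current_tool_rot(): TCP orientation.
- arm.current_force(): force on the tool from outside, world axes, zero at the start.
- arm.current_torque(): the same for the moment, N m.
- arm.current_width(): finger opening in m.
Only numpy, scipy, OpenCV 4.12 (cv2) and the standard library are available. Lean on these libraries where they do the work, as an engineer would, in place of code of your own. Each camera call takes 0.05 s, during which the arm holds its last target.

## Working session

There is one attempt and no reset: what is moved stays moved. The work goes in short steps, each a Python script; the robot and the scene stay as the last script left them, time stands still between calls to the robot, and variables do not carry over. Pictures are saved under pics/ and viewed, and the job is handed in when it is done.

```bash
ls; mkdir -p pics; python3 - <<'E'
from rig import arm
import cv2, numpy as np
print(arm.current_t(), arm.grip_depth, arm.current_width())
for n in ("scene","top","wrist"):
    c=arm.get_calibration(n); print(n,np.round(c["intrinsics"],1).tolist(),c["k1"],np.round(c["cam_to_world"],3).tolist())
    cv2.imwrite(f"pics/{n}0.png",arm.snapshot(n)[:,:,::-1])
E
```

```text
pics
0.0 0.0188 0.09153328264625991
scene [[364.9, 0.0, 319.8], [0.0, 364.9, 199.7], [0.0, 0.0, 1.0]] -0.024889957684029858 [[0.419, 0.476, -0.773, 1.253], [0.908, -0.224, 0.354, -0.417], [-0.005, -0.85, -0.526, 0.634], [0.0, 0.0, 0.0, 1.0]]
top [[441.1, 0.0, 318.2], [0.0, 441.1, 199.1], [0.0, 0.0, 1.0]] -0.10693924056358431 [[-0.028, -0.988, 0.155, 0.276], [-0.999, 0.032, 0.029, -0.084], [-0.033, -0.154, -0.988, 1.29], [0.0, 0.0, 0.0, 1.0]]
wrist [[335.8, 0.0, 324.4], [0.0, 335.8, 197.6], [0.0, 0.0, 1.0]] -0.018764803467638383 [[0.25, 0.926, 0.283, 0.076], [0.968, -0.239, -0.074, 0.628], [-0.001, 0.293, -0.956, 0.383], [0.0, 0.0, 0.0, 1.0]]
```

View pics/scene0.png

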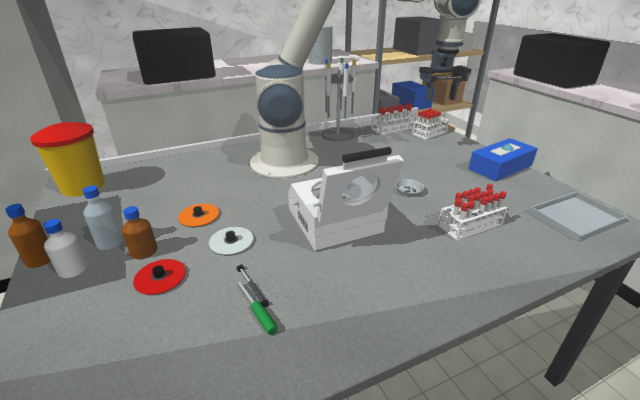

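View pics/top0.png

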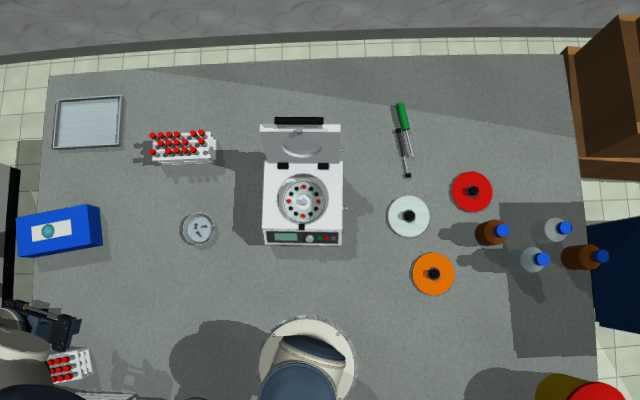

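View pics/wrist0.png

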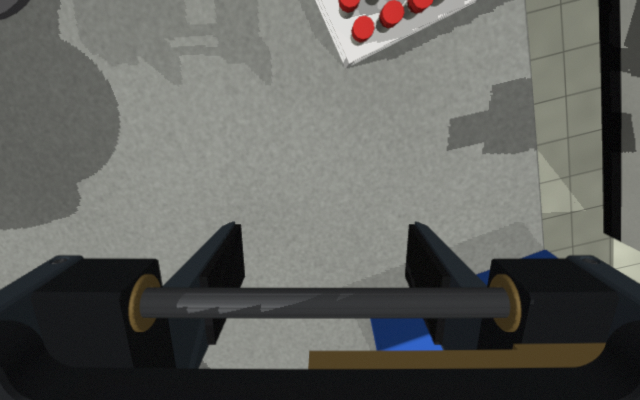

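The top view shows three discs with a black knob: white/silver at (408,216), orange at (433,273) and red at (472,190). Only the silver one fits the aluminium cover. The machine is at (302,200) with its lid open towards the top of the image, and the dish is at (198,229). Next I'll enlarge the crops and measure.

```bash
cat > h.py <<'E'
import numpy as np, cv2
from rig import arm
def ray(cal,uv):
    K=cal["intrinsics"];k=cal["k1"];T=np.array(cal["cam_to_world"])
    uv=np.atleast_2d(np.array(uv,float)); d=(uv-[K[0][2],K[1][2]])/[K[0][0],K[1][1]]
    rd=np.linalg.norm(d,axis=1,keepdims=True); r=rd.copy()
    for _ in range(20): r=rd/(1+k*r*r)
    d=d/(1+k*r*r)
    v=np.c_[d,np.ones(len(d))]@T[:3,:3].T
    return T[:3,3],v
def onz(cal,uv,z):
    o,v=ray(cal,uv); return o+v*((z-o[2])/v[:,2])[:,None]
def tri(obs):
    A=np.zeros((3,3));b=np.zeros(3)
    for cal,uv in obs:
        o,v=ray(cal,uv);v=v[0]/np.linalg.norm(v[0]);P=np.eye(3)-np.outer(v,v);A+=P;b+=P@o
    p=np.linalg.solve(A,b)
    res=[]
    for cal,uv in obs:
        o,v=ray(cal,uv);v=v[0]/np.linalg.norm(v[0]);res.append(np.linalg.norm((p-o)-v*(v@(p-o))))
    return p,res
def proj(cal,p):
    T=np.array(cal["cam_to_world"]);K=cal["intrinsics"]
    q=(np.atleast_2d(p)-T[:3,3])@T[:3,:3]; d=q[:,:2]/q[:,2:]
    d=d*(1+cal["k1"]*(d**2).sum(1,keepdims=True)); return d*[K[0][0],K[1][1]]+[K[0][2],K[1][2]]
def circ(P):
    A=np.c_[2*P[:,:2],np.ones(len(P))]; s=np.linalg.lstsq(A,(P[:,:2]**2).sum(1),rcond=None)[0]
    return s[:2],np.sqrt(s[2]+s[:2]@s[:2])
def blob(mask,near):
    n,l,s,c=cv2.connectedComponentsWithStats(mask.astype(np.uint8))
    i=1+np.argmin(np.where(s[1:,4]>15,np.linalg.norm(c[1:]-near,axis=1),1e9)); return l==i,s[i],c[i]
E
python3 - <<'E'
import cv2,numpy as np
a=cv2.imread('pics/top0.png')
c1=cv2.resize(a[100:260,240:360],None,fx=3.7,fy=3.7,interpolation=cv2.INTER_CUBIC)
c2=cv2.resize(a[170:260,370:460],None,fx=3.5,fy=3.5,interpolation=cv2.INTER_CUBIC)
o=np.zeros((595,800,3),np.uint8); o[:592,:444]=c1[:592,:444]; o[:315,470:785]=c2
cv2.imwrite('pics/crop1.png',o)
E
```

```text
(no output)
```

View pics/crop1.png

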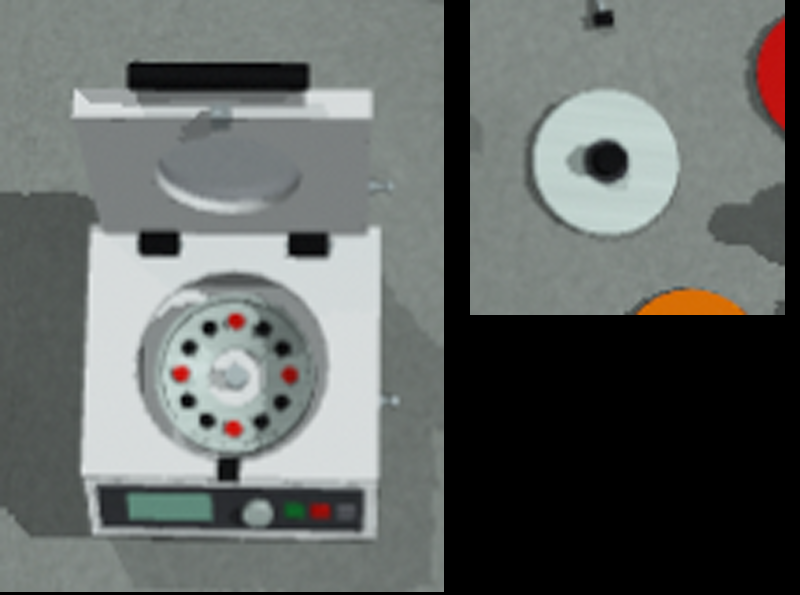

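The crop confirms it: the silver disc with the black knob at top pixel (408,216) is the cover. Now the first measurements.

```bash
cat > m1.py <<'E'
from h import *
t=cv2.imread('pics/top0.png');s=cv2.imread('pics/scene0.png')
ct=arm.get_calibration('top');cs=arm.get_calibration('scene')
# cover disc: bright blob
for nm,im,cal,near in(('top',t,ct,(408,216)),('scene',s,cs,(231,240))):
    x,y=near; m=np.zeros(im.shape[:2],bool); w=28
    g=im.min(2); m[y-w:y+w,x-w:x+w]=g[y-w:y+w,x-w:x+w]>165
    b,st,c=blob(m,near); cnt=max(cv2.findContours(b.astype(np.uint8),0,1)[0],key=len)
    P=onz(cal,cv2.convexHull(cnt)[:,0],0.009); print(nm,'disc',circ(P),st)
    k=np.zeros_like(m);k[y-w:y+w,x-w:x+w]=im.max(2)[y-w:y+w,x-w:x+w]<60
    b,st,c=blob(k,near);print(' knob',c,st,onz(cal,c,0.02))
# grip bar
for nm,im,cal,near in(('top',t,ct,(298,120)),('scene',s,cs,(367,154))):
    m=np.zeros(im.shape[:2],bool);x,y=near;m[y-14:y+14,x-34:x+34]=im.max(2)[y-14:y+14,x-34:x+34]<60
    b,st,c=blob(m,near);r=cv2.minAreaRect(np.argwhere(b)[:,::-1].astype(np.float32));print(nm,'bar',c,st,r)
    globals()['b'+nm]=c
print(tri([(ct,btop),(cs,bscene)]))
# hinges, deck, red tubes in rotor (top)
hsv=cv2.cvtColor(t,cv2.COLOR_BGR2HSV)
red=((hsv[...,0]<8)|(hsv[...,0]>172))&(hsv[...,1]>150)&(hsv[...,2]>100)
n,l,stt,c=cv2.connectedComponentsWithStats(red[170:235,270:335].astype(np.uint8)); print('reds',c[1:]+[270,170],stt[1:,4])
P=onz(ct,c[1:]+[270,170],0.088);print(np.round(P,4))
E
python3 m1.py
```

```text
top disc (array([ 0.41907148, -0.3094969 ]), np.float64(0.05955987858573066)) [ 389  196   41   41 1118]
 knob [408.49019608 215.68627451] [403 211  12  11 102] [[ 0.41782119 -0.30692743  0.02      ]]
scene disc (array([ 0.41850271, -0.30837204]), np.float64(0.06057826035751961)) [209 227  44  27 768]
 knob [230.37974684 236.5443038 ] [226 232  10  10  79] [[ 0.42117143 -0.30773546  0.02      ]]
top bar [298.66226913 120.45382586] [275 117  48   8 379] ((298.4999694824219, 120.5), (46.99999237060547, 6.999999046325684), 0.0)
scene bar [366.01823708 154.44680851] [343 148  48  14 329] ((366.47222900390625, 154.3442840576172), (6.96130895614624, 48.2017936706543), 79.87532806396484)
(array([ 0.62198289, -0.01401886,  0.29286906]), [np.float64(8.503162414025855e-05), np.float64(8.503162414026923e-05)])
reds [[303.38461538 186.38461538]
 [288.5        200.5       ]
 [317.8        201.        ]
 [302.5        215.5       ]] [13 12 10 12]
[[ 0.5013 -0.0089  0.088 ]
 [ 0.4631  0.0332  0.088 ]
 [ 0.459  -0.0478  0.088 ]
 [ 0.4201 -0.0047  0.088 ]]
```

```bash
cat >> h.py <<'E'
def Rdown(psi, camsign=None):
    # tool z down, y axis at world angle psi
    y=np.array([np.cos(psi),np.sin(psi),0]);z=np.array([0,0,-1.]);return np.c_[np.cross(y,z),y,z]
E
python3 - <<'E'
from h import *
R=np.array(arm.current_tool_rot());p=np.array(arm.current_ee_pos());T=np.array(arm.get_calibration('wrist')['cam_to_world'])
print(R.round(3).tolist());print('cam in tool',(R.T@(T[:3,3]-p)).round(4),(R.T@T[:3,2]).round(3))
for psi in (np.pi/2,-np.pi/2):
    Rd=Rdown(psi); print(psi,'x axis',Rd[:,0].round(2))
    for q in ([.42,-.31,.011],[.42,-.31,.30],[.46,-.007,.40],[.46,-.007,.094],[.40,-.007,.45]):
        s=arm.solve_ik(q,Rd);print(q,None if s is None else np.round(s,1))
# bar poses
yaw=np.radians(-2.7)
for psi0 in (0,np.pi):
  for q in (1.85,1.6,1.38):
    ex=np.array([np.cos(yaw),np.sin(yaw),0]);ez=np.array([0,0,1.]);org=np.array([.461,-.007,0])
    bar=org+ex*(.09-(.193*np.cos(q)-.017*np.sin(q)))+ez*(.112+.193*np.sin(q)+.017*np.cos(q))
    z=ex*np.cos(q)-ez*np.sin(q); y=(1 if psi0==0 else -1)*(ex*np.sin(q)+ez*np.cos(q))
    Rr=np.c_[np.cross(y,z),y,z]
    for back in (0,.1):
        s=arm.solve_ik(bar+z*(.0188-back),Rr);print(psi0,q,bar.round(3),back,None if s is None else np.round(s,1))
E
```

```text
[[-0.968, 0.25, -0.0], [0.25, 0.968, -0.001], [0.0, -0.001, -1.0]]
cam in tool [ 0.0837  0.0016 -0.1699] [-0.293 -0.     0.956]
1.5707963267948966 x axis [-1.  0.  0.]
[0.42, -0.31, 0.011] [ -43.    37.   102.6   -0.    40.4 -133. ]
[0.42, -0.31, 0.3] [ -43.    15.4   84.    -0.    80.6 -133. ]
[0.46, -0.007, 0.4] [ -8.3   6.3  80.6  -0.   93.1 -98.3]
[0.46, -0.007, 0.094] [ -8.3  25.4 107.7  -0.   46.9 -98.3]
[0.4, -0.007, 0.45] [ -9.6  -0.3  80.5  -0.   99.8 -99.6]
-1.5707963267948966 x axis [1. 0. 0.]
[0.42, -0.31, 0.011] [-43.   37.  102.6  -0.   40.4  47. ]
[0.42, -0.31, 0.3] [-43.   15.4  84.   -0.   80.6  47. ]
[0.46, -0.007, 0.4] [-8.3  6.3 80.6 -0.  93.1 81.7]
[0.46, -0.007, 0.094] [ -8.3  25.4 107.7  -0.   46.9  81.7]
[0.4, -0.007, 0.45] [-9.6 -0.3 80.5 -0.  99.8 80.4]
0 1.85 [ 0.62  -0.015  0.293] 0 [ -6.3  33.9  59.2  -1.  102.9  -3.7]
0 1.85 [ 0.62  -0.015  0.293] 0.1 [ -6.2  34.4  44.1  -1.1 117.5  -3.8]
0 1.6 [ 0.574 -0.012  0.304] 0 [-7.1 21.4 77.2 -0.1 83.1 -4.4]
0 1.6 [ 0.574 -0.012  0.304] 0.1 [-7.1 18.6 66.5 -0.1 96.6 -4.4]
0 1.38 [ 0.531 -0.01   0.305] 0 [-8.2 11.6 92.6  1.2 64.9 -5.9]
0 1.38 [ 0.531 -0.01   0.305] 0.1 [-8.5  5.9 84.4  1.1 78.9 -5.9]
3.141592653589793 1.85 [ 0.62  -0.015  0.293] 0 [ -6.3  33.9  59.2  -1.  102.9 176.3]
3.141592653589793 1.85 [ 0.62  -0.015  0.293] 0.1 [ -6.2  34.4  44.1  -1.1 117.5 176.2]
3.141592653589793 1.6 [ 0.574 -0.012  0.304] 0 [-7.100e+00  2.140e+01  7.720e+01 -1.000e-01  8.310e+01  1.756e+02]
3.141592653589793 1.6 [ 0.574 -0.012  0.304] 0.1 [-7.100e+00  1.860e+01  6.650e+01 -1.000e-01  9.660e+01  1.756e+02]
3.141592653589793 1.38 [ 0.531 -0.01   0.305] 0 [ -8.2  11.6  92.6   1.2  64.9 174.1]
3.141592653589793 1.38 [ 0.531 -0.01   0.305] 0.1 [ -8.5   5.9  84.4   1.1  78.9 174.1]
```

```bash
cat > s1.py <<'E'
from h import *
import json
p=np.array(arm.current_ee_pos());R=np.array(arm.current_tool_rot())
Rd=Rdown(np.pi/2)
arm.move_l([p[0],p[1],.42],feed=.3) if False else None
arm.move_to([.156,.605,.42],R) if arm.solve_ik([.156,.605,.42],R) is not None else print('no')
print(arm.current_t())
def shot(n,pos):
    arm.move_to(pos,Rd); arm.sleep(.15)
    c=arm.get_calibration('wrist'); im=arm.snapshot('wrist')
    cv2.imwrite(f'pics/{n}.png',im[:,:,::-1]); json.dump({k:(np.array(v).tolist()) for k,v in c.items()},open(f'pics/{n}.json','w'))
    print(n,arm.current_t(),np.round(arm.current_ee_pos(),4))
shot('w_rotor',[.38,-.007,.42])
shot('w_cover',[.36,-.31,.25])
E
python3 s1.py
```

```text
0.9833
w_rotor 3.5083 [ 0.3801 -0.0067  0.42  ]
w_cover 5.0167 [ 0.3606 -0.3095  0.2505]
```

View pics/w_rotor.png

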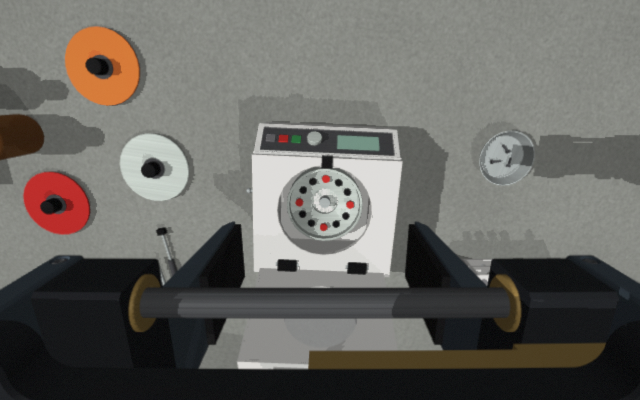

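View pics/w_cover.png

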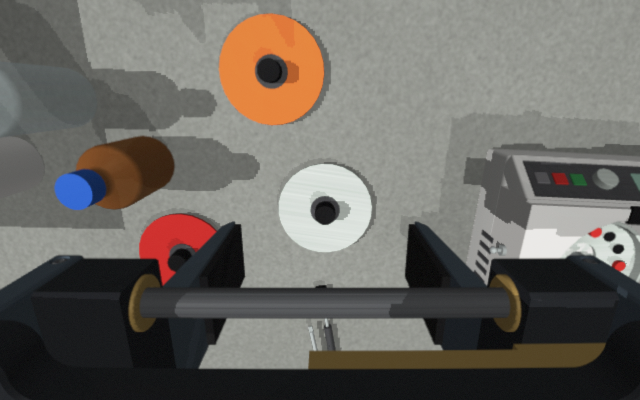

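The wrist views show the rotor at about (326,202) with the chamber around it, and the silver cover at (325,207) with its knob at (324,209). Now refine both.

```bash
cat > m2.py <<'E'
from h import *
import json
def L(n): return cv2.imread(f'pics/{n}.png'),json.load(open(f'pics/{n}.json'))
im,c=L('w_cover'); near=(325,207);x,y=near;w=55
m=np.zeros(im.shape[:2],bool);m[y-w:y+w,x-w:x+w]=im.min(2)[y-w:y+w,x-w:x+w]>185
b,st,cc=blob(m,(345,225));h=cv2.convexHull(np.argwhere(b)[:,::-1].astype(np.int32))[:,0];P=onz(c,h,.009);print('disc',circ(P),st)
k=np.zeros_like(m);k[y-25:y+25,x-25:x+25]=im.max(2)[y-25:y+25,x-25:x+25]<50
b,st,cc=blob(k,near);print('knob',cc,st,onz(c,cc,.022))
im,c=L('w_rotor')
# wells + tubes: ring centre
d=im[165:240,285:368].astype(int)
hsv=cv2.cvtColor(im,cv2.COLOR_BGR2HSV)
red=((hsv[...,0]<8)|(hsv[...,0]>172))&(hsv[...,1]>130)
blk=im.max(2)<60
pts=[]
for nm,mm in(('red',red),('blk',blk)):
    z=np.zeros(mm.shape,np.uint8);z[168:236,290:362]=mm[168:236,290:362]
    n,l,s,ce=cv2.connectedComponentsWithStats(z)
    for i in range(1,n): print(nm,ce[i].round(1),s[i,4],onz(c,ce[i],.088).round(4)[0,:2])
crop=cv2.resize(im[110:280,240:410],None,fx=3.5,fy=3.5,interpolation=cv2.INTER_CUBIC)
cv2.imwrite('pics/crop2.png',crop)
E
python3 m2.py
```

```text
disc (array([ 0.41968924, -0.30778689]), np.float64(0.060113480489011495)) [ 279  164   93   88 5546]
knob [324.8556701 212.0128866] [315 201  21  23 388] [[ 0.41853979 -0.30728834  0.022     ]]
red [325.6 178.5] 47 [ 0.4197 -0.0032]
red [298.9 202.1] 41 [ 0.4579 -0.045 ]
red [349.9 204.3] 41 [0.4614 0.0351]
red [323.1 226.8] 40 [ 0.4995 -0.0071]
blk [312.3 181. ] 35 [ 0.4238 -0.0237]
blk [338.3 182.4] 29 [0.4259 0.0164]
blk [302.7 189.6] 34 [ 0.4376 -0.0386]
blk [346.8 191.5] 28 [0.4405 0.0298]
blk [302.1 213.7] 40 [ 0.4773 -0.0404]
blk [345.2 215.5] 28 [0.4802 0.0281]
blk [310.8 222.7] 36 [ 0.4924 -0.0268]
blk [335.6 223.6] 30 [0.4941 0.013 ]
```

View pics/crop2.png

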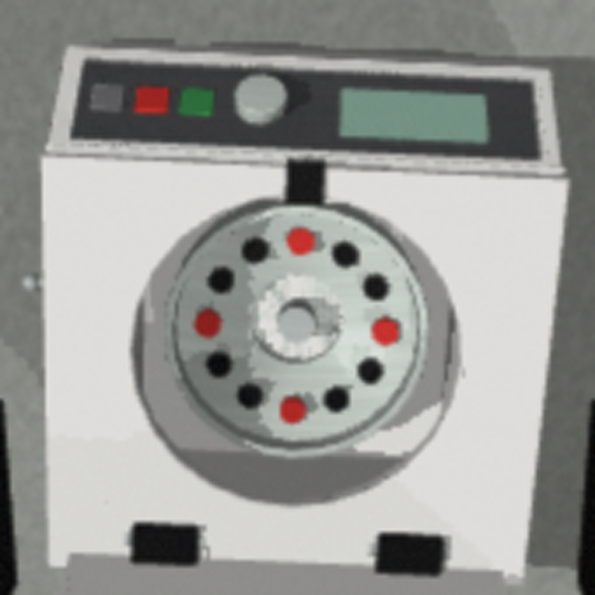

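```bash
python3 - <<'E'
import cv2,numpy as np
im=cv2.imread('pics/w_rotor.png')
c=cv2.resize(im[160:255,270:380],None,fx=7,fy=6.3 and 7,interpolation=cv2.INTER_CUBIC)[:600]
im2=im[160:246,270:380]; c=cv2.resize(im2,None,fx=7,fy=7,interpolation=cv2.INTER_CUBIC)
c=cv2.createCLAHE(3,(4,4)).apply(cv2.cvtColor(c,cv2.COLOR_BGR2GRAY))[:600]
cv2.imwrite('pics/crop3.png',c)
t=cv2.imread('pics/top0.png')
d=cv2.resize(t[170:230,270:340],None,fx=9,fy=9,interpolation=cv2.INTER_CUBIC)
cv2.imwrite('pics/crop4.png',d)
E
```

```text
(no output)
```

View pics/crop3.png

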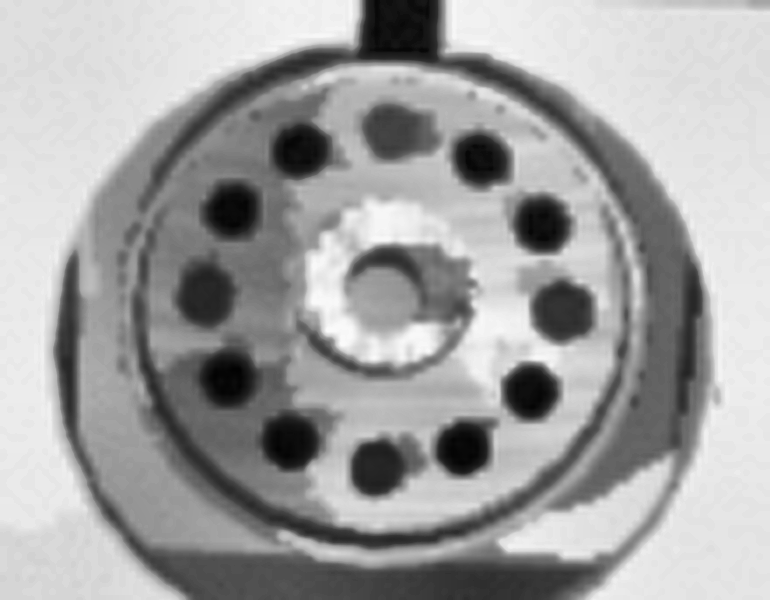

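View pics/crop4.png

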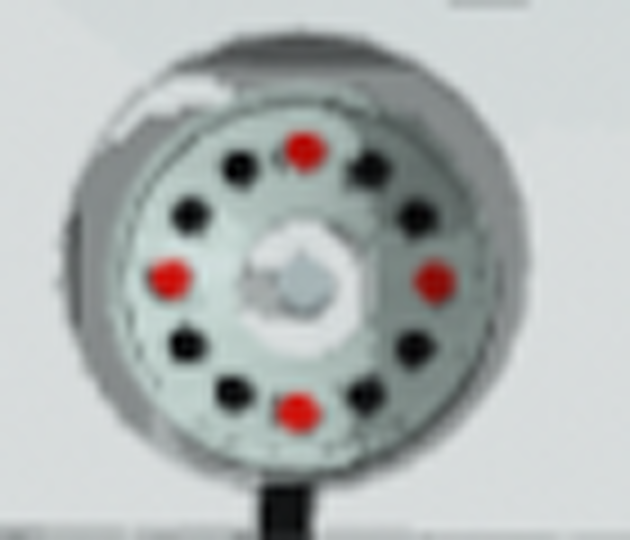

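```bash
cat > m3.py <<'E'
from h import *
import json
c=json.load(open('pics/w_rotor.json'));ct=arm.get_calibration('top')
f3=lambda p:(np.array(p)+.5)/7-.5+[270,160]
f4=lambda p:(np.array(p)+.5)/9-.5+[270,170]
for nm,cal,uv,z in(
 ('w rim out',c,f3([(118,300),(645,300),(385,562),(385,65)]),.088),
 ('w rim in',c,f3([(136,300),(629,300),(382,546),(385,76)]),.088),
 ('w chamber',c,f3([(56,340),(711,340),(105,175),(660,170),(200,95),(590,112),(310,47),(90,470)]),.117),
 ('t rim out',ct,f4([(112,280),(497,280),(310,472),(305,93)]),.088),
 ('t chamber',ct,f4([(65,270),(528,270),(300,30),(300,492)]),.117)):
    P=onz(cal,uv,z);print(nm,np.round(circ(P)[0],4),round(circ(P)[1],4))
# hinge blocks / yaw via panel-deck edges in wrist view handled by reds
P=onz(c,[(325.6,178.5),(323.1,226.8)],.088);v=P[1]-P[0];print('yaw w',np.degrees(np.arctan2(v[1],v[0])))
P=onz(c,[(298.9,202.1),(349.9,204.3)],.088);v=P[1]-P[0];print('yaw w',np.degrees(np.arctan2(-v[0],v[1])))
E
python3 m3.py
```

```text
w rim out [ 0.4635 -0.0055] 0.0591
w rim in [ 0.4627 -0.0053] 0.0555
w chamber [ 0.4621 -0.0048] 0.0695
t rim out [ 0.4609 -0.0079] 0.059
t chamber [ 0.4632 -0.0075] 0.0699
yaw w -2.786822174321186
yaw w -2.5578889324447296
```

```bash
cat > s2.py <<'E'
from h import *
import json
Rd=Rdown(np.pi/2); x,y=.4188,-.3078
arm.move_to([x,y,.09],Rd); arm.move_l([x,y,.012],feed=.08); print(np.round(arm.current_ee_pos(),4),np.round(arm.current_force(),2))
arm.grip(0.0); print('w',arm.current_width(),np.round(arm.current_ee_pos(),4),np.round(arm.current_force(),2))
arm.move_l([x,y,.06],feed=.06);print('w',arm.current_width(),np.round(arm.current_force(),2))
arm.sleep(.1)
c=arm.get_calibration('wrist'); im=arm.snapshot('wrist')
cv2.imwrite('pics/w_held.png',im[:,:,::-1]); json.dump({k:(np.array(v).tolist()) for k,v in c.items()},open('pics/w_held.json','w'))
cv2.imwrite('pics/s_held.png',arm.snapshot('scene')[:,:,::-1]);print(arm.current_t(),np.round(arm.current_ee_pos(),4))
E
python3 s2.py
```

```text
[ 0.419  -0.308   0.0124] [-0.05  0.14  0.46]
w 0.0250939085127181 [ 0.4188 -0.3078  0.012 ] [ 0.02 -1.12 -1.04]
w 0.02516710307421001 [ 0.13 -0.12 -1.9 ]
9.025 [ 0.4186 -0.3077  0.0597]
```

View pics/w_held.png

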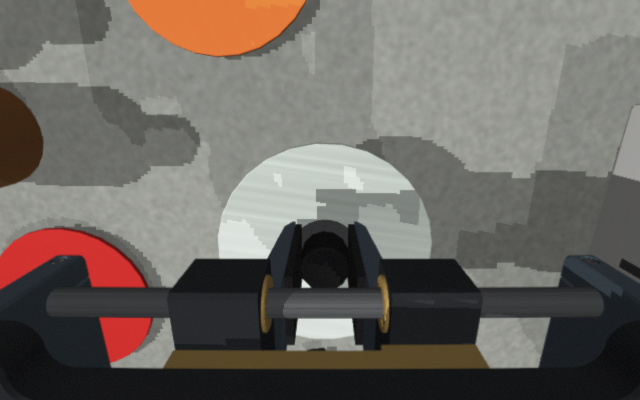

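View pics/s_held.png

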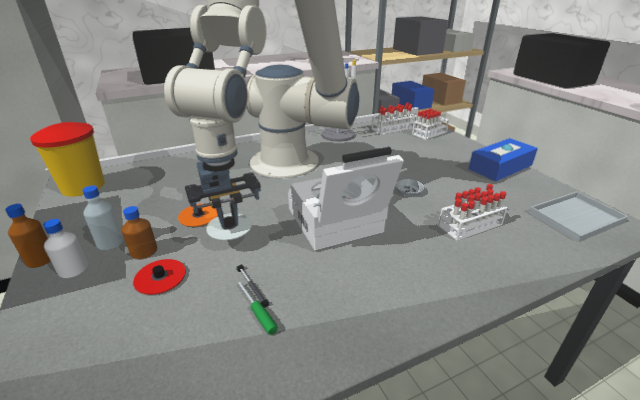

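```bash
cat > s3.py <<'E'
from h import *
import json
Rd=Rdown(np.pi/2); x,y=.4188,-.3078; X,Y=.4627,-.0057
def fitdisc(n,zt,near=(325,180),th=150):
    im=cv2.imread(f'pics/{n}.png');c=json.load(open(f'pics/{n}.json'))
    return im,c
arm.move_l([x,y,.23],feed=.15); print(arm.current_t())
arm.move_l([X,Y,.23],feed=.15); arm.move_l([X,Y,.17],feed=.1); arm.sleep(.2)
c=arm.get_calibration('wrist'); im=arm.snapshot('wrist')
cv2.imwrite('pics/w_hov.png',im[:,:,::-1]); json.dump({k:(np.array(v).tolist()) for k,v in c.items()},open('pics/w_hov.json','w'))
cv2.imwrite('pics/t_hov.png',arm.snapshot('top')[:,:,::-1]);cv2.imwrite('pics/s_hov.png',arm.snapshot('scene')[:,:,::-1])
print(arm.current_t(),np.round(arm.current_ee_pos(),4),arm.current_width(),np.round(arm.current_force(),2))
E
python3 s3.py
python3 - <<'E'
import cv2,numpy as np
t=cv2.imread('pics/t_hov.png');s=cv2.imread('pics/s_hov.png')
o=np.zeros((560,800,3),np.uint8)
o[:480,:400]=cv2.resize(t[110:254,240:360],(400,480),interpolation=cv2.INTER_CUBIC);o[:400,400:]=cv2.resize(s[120:260,270:410],(400,400),interpolation=cv2.INTER_CUBIC)
cv2.imwrite('pics/crop5.png',o)
E
```

```text
10.3083
13.5917 [ 0.4628 -0.0057  0.1703] 0.025288197718305167 [-1.37  0.45 -2.05]
```

View pics/w_hov.png

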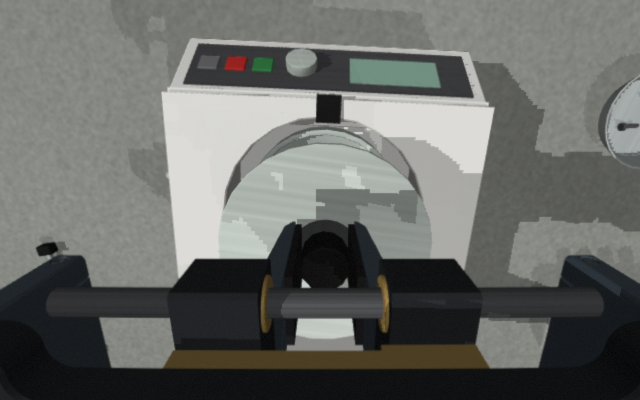

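View pics/crop5.png

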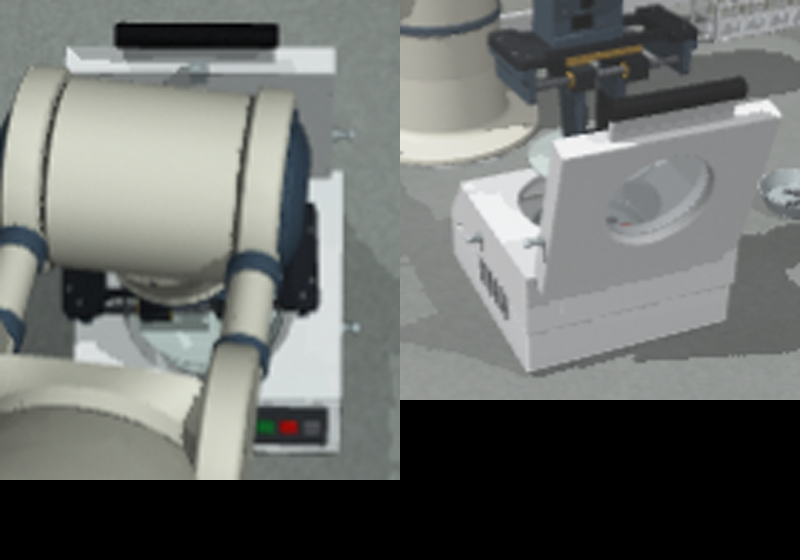

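```bash
python3 - <<'E'
import cv2
im=cv2.imread('pics/w_hov.png')
cv2.imwrite('pics/crop6.png',cv2.resize(im[105:255,205:450],None,fx=3.2,fy=3.2,interpolation=cv2.INTER_CUBIC))
E
```

```text
(no output)
```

View pics/crop6.png

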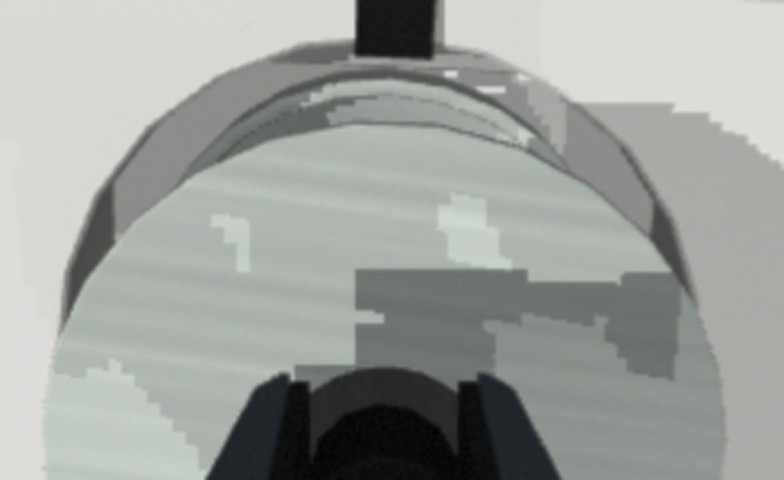

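```bash
cat > m4.py <<'E'
from h import *
import json
from scipy.optimize import least_squares
c=json.load(open('pics/w_hov.json'));T=.1703
f=lambda p:(np.array(p)+.5)/3.2-.5+[205,105]
S=dict(disc=([(44,430),(115,232),(210,168),(350,124),(440,127),(575,178),(655,245),(715,370),(723,430)],T-.003,.061),
 chamber=([(65,300),(105,190),(150,128),(230,72),(300,46),(490,53),(570,98),(630,150),(675,220),(692,300)],.117,.07),
 rim=([(230,130),(300,92),(390,75),(470,88),(540,140)],.088,.06))
for k,(p,z,r) in S.items():
    P=onz(c,f(p),z)[:,:2]
    s=least_squares(lambda q:np.linalg.norm(P-q,axis=1)-r,[.46,-.005]);print(k,s.x.round(4),(s.fun*1e3).round(1),circ(P)[0].round(4),circ(P)[1].round(4))
# held pic before
E
python3 m4.py
```

```text
disc [ 0.4645 -0.0044] [-1.3  0.7 -0.4  0.1  0.2 -0.   0.1 -0.5 -0.6] [ 0.4633 -0.0043] 0.06
chamber [ 0.4628 -0.0048] [ 0.1 -0.4  0.2 -0.1 -0.1  0.3 -0.4  0.2  0.5 -0.6] [ 0.4626 -0.0048] 0.0698
rim [ 0.4639 -0.0045] [-0.4 -0.3  0.5  1.1 -1.2] [ 0.4571 -0.0044] 0.054
```

```bash
cat > s4.py <<'E'
from h import *
X,Y=.4623,-.0060
arm.move_l([X,Y,.11],feed=.1);arm.sleep(.1)
f0=np.array(arm.current_force());print(f0.round(2),arm.current_t())
z=.11
while z>.0945:
    z-=.0015 if z>.1 else .001
    arm.move_l([X,Y,z],feed=.02);f=np.array(arm.current_force())-f0
    print(round(z,4),np.round(arm.current_ee_pos(),4),f.round(2),np.round(arm.current_torque(),2))
    if f[2]>6: break
print(arm.current_t(),arm.current_width())
E
python3 s4.py
```

```text
[ 0.76 -0.68 -1.57] 14.4417
0.1085 [ 0.4624 -0.006   0.1087] [-0.87 -0.11 -0.19] [ 0.09 -0.   -0.04]
0.107 [ 0.4623 -0.006   0.1069] [-0.78  0.38  0.26] [ 0.03  0.04 -0.02]
0.1055 [ 0.4622 -0.006   0.1054] [-1.02  0.3  -0.19] [0.05 0.04 0.03]
0.104 [ 0.4622 -0.006   0.1039] [-0.87  1.22  0.15] [ 0.05 -0.01  0.01]
0.1025 [ 0.4622 -0.006   0.1024] [-0.7   0.92 -0.35] [ 0.    0.04 -0.03]
0.101 [ 0.4623 -0.006   0.1009] [-1.72  0.86 -0.24] [ 0.03 -0.    0.05]
0.0995 [ 0.4622 -0.006   0.0994] [-0.95  1.05  0.62] [ 0.04 -0.03 -0.06]
0.0985 [ 0.4623 -0.006   0.0985] [-0.56  1.2  -0.17] [ 0.06 -0.02 -0.01]
0.0975 [ 0.4623 -0.006   0.0974] [-0.08  1.16 -0.33] [-0.05 -0.   -0.02]
0.0965 [ 0.4622 -0.006   0.0964] [-0.45  1.57  0.42] [ 0.   -0.03 -0.02]
0.0955 [ 0.4622 -0.006   0.0954] [-1.14  0.99  0.6 ] [-0.02 -0.01  0.03]
0.0945 [ 0.4624 -0.006   0.0949] [-3.98  1.25 12.85] [0.08 0.45 0.  ]
17.4417 0.02492224960936134
```

Contact came at TCP z = 0.095, the height predicted for seated, and nothing caught as the spigot passed the rim. Now release and look.

```bash
cat > s5.py <<'E'
from h import *
import json
X,Y=.4623,-.0060
arm.move_l([X,Y,.0952],feed=.02);print(np.round(arm.current_force(),2))
arm.grip(.060);arm.sleep(.1);print(arm.current_width())
arm.move_l([X,Y,.16],feed=.08)
arm.move_l([.38,Y,.30],feed=.2);arm.sleep(.2)
c=arm.get_calibration('wrist'); im=arm.snapshot('wrist')
cv2.imwrite('pics/w_seat.png',im[:,:,::-1]); json.dump({k:(np.array(v).tolist()) for k,v in c.items()},open('pics/w_seat.json','w'))
cv2.imwrite('pics/crop7.png',cv2.resize(im[:300,140:540,::-1],None,fx=2,fy=2,interpolation=cv2.INTER_CUBIC))
print(arm.current_t(),np.round(arm.current_ee_pos(),4))
E
python3 s5.py
```

```text
[ 0.61 -0.69 -1.92]
0.060284692048848405
20.65 [ 0.38   -0.0059  0.2993]
```

View pics/crop7.png

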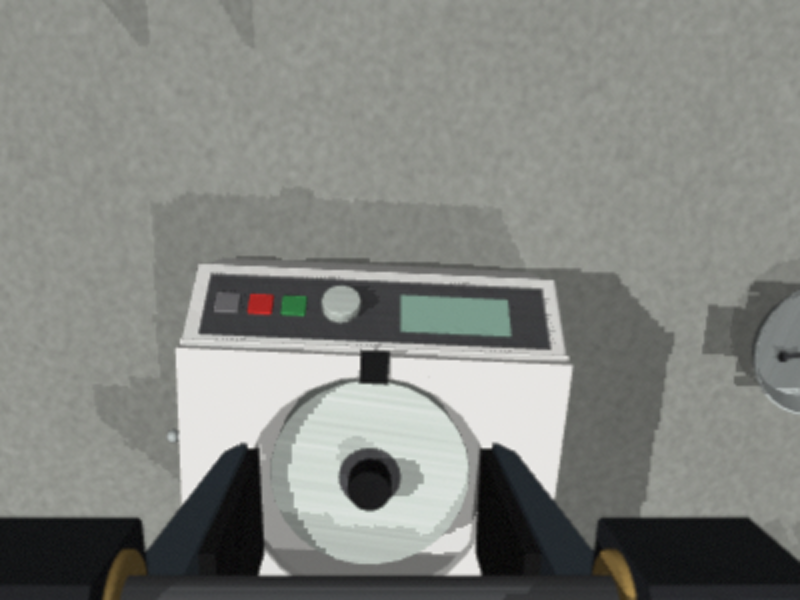

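```bash
python3 - <<'E'
from h import *
import json
c=json.load(open('pics/w_seat.json'));im=cv2.imread('pics/w_seat.png')
f=lambda p:(np.array(p)+.5)/2-.5+[140,0]
P=onz(c,f([(272,470),(468,470),(370,563),(372,381)]),.092);print('disc',circ(P))
P=onz(c,f([(258,460),(482,460)]),.117);print(P, np.linalg.norm(P[0]-P[1]))
m=np.zeros(im.shape[:2],bool);m[223:258,305:345]=im.max(2)[223:258,305:345]<45
b,st,cc=blob(m,(325,242));print(cc,st,onz(c,cc,.11))
d=cv2.resize(im[180:290,260:390],None,fx=5,fy=5,interpolation=cv2.INTER_CUBIC);cv2.imwrite('pics/crop8.png',d)
E
```

```text
disc (array([ 0.46293022, -0.00384268]), np.float64(0.05990976554689442))
[[ 0.44215135 -0.06716674  0.117     ]
 [ 0.44216341  0.0594145   0.117     ]] 0.1265812474414264
[324.55955056 241.26292135] [314 229  22  25 445] [[ 0.45946454 -0.00408811  0.11      ]]
```

View pics/crop8.png

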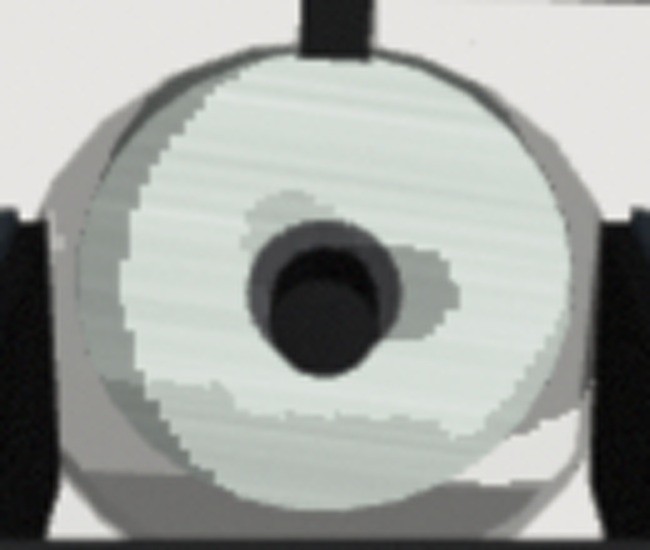

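The cover sits flat and concentric in the chamber: fitted radius 59.9 mm at z = 0.092, with no gap visible. The bar triangulates to (0.622, −0.014, 0.293), which matches the model at q = 1.85. Now to take the grip bar.

```bash
cat >> h.py <<'E'
YAW=np.radians(-2.7);ORG=np.array([.4625,-.006,0]);EX=np.array([np.cos(YAW),np.sin(YAW),0]);EZ=np.array([0,0,1.])
def barpose(q,back=0.,tip=.017):
    bar=ORG+EX*(.09-(.193*np.cos(q)-.017*np.sin(q)))+EZ*(.112+.193*np.sin(q)+.017*np.cos(q))
    z=EX*np.cos(q)-EZ*np.sin(q);y=EX*np.sin(q)+EZ*np.cos(q)
    return bar+z*(tip-back),np.c_[np.cross(y,z),y,z],bar
E
cat > s6.py <<'E'
from h import *
p=np.array(arm.current_ee_pos())
arm.move_l([p[0],p[1],.45],feed=.25)
arm.grip(.091)
P,R,b=barpose(1.85,.13); print(P,b)
arm.move_to(P,R);arm.sleep(.2);print(arm.current_t(),np.round(arm.current_ee_pos(),4))
cv2.imwrite('pics/s_pre.png',arm.snapshot('scene')[:,:,::-1]);cv2.imwrite('pics/w_pre.png',arm.snapshot('wrist')[:,:,::-1])
E
python3 s6.py
python3 -c "
import cv2,numpy as np
s=cv2.imread('pics/s_pre.png');w=cv2.imread('pics/w_pre.png')
o=np.zeros((600,800,3),np.uint8);o[:350,:500]=cv2.resize(s[60:270,240:540],(500,350),interpolation=cv2.INTER_CUBIC);o[350:600,:400]=cv2.resize(w,(400,250));cv2.imwrite('pics/c9.png',o)"
```

```text
[ 0.65296062 -0.0149819   0.40146518] [ 0.6218535  -0.01351492  0.29284108]
23.7917 [ 0.6527 -0.015   0.4022]
```

View pics/c9.png

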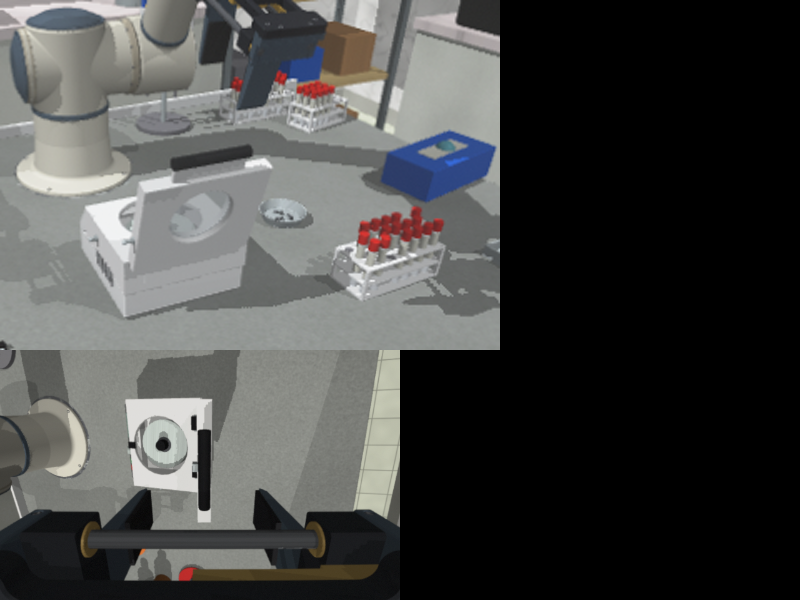

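The wrist view shows the bar (204,470) centred between the open fingers (150 and 258), and the cover seated in the chamber. Next: descend and grip.

```bash
cat > s7.py <<'E'
from h import *
P,R,b=barpose(1.85); f0=np.array(arm.current_force())
arm.move_l(barpose(1.85,.04)[0],R,feed=.1);print((np.array(arm.current_force())-f0).round(2))
arm.move_l(P,R,feed=.04);arm.sleep(.1);print((np.array(arm.current_force())-f0).round(2),np.round(arm.current_ee_pos(),4),P.round(4))
cv2.imwrite('pics/s_str.png',arm.snapshot('scene')[:,:,::-1]);cv2.imwrite('pics/w_str.png',arm.snapshot('wrist')[:,:,::-1]);print(arm.current_t())
E
python3 s7.py
python3 -c "
import cv2,numpy as np
s=cv2.imread('pics/s_str.png');w=cv2.imread('pics/w_str.png')
o=np.zeros((600,800,3),np.uint8);o[:350,:500]=cv2.resize(s[100:240,280:480],(500,350),interpolation=cv2.INTER_CUBIC);o[350:600,:400]=cv2.resize(w,(400,250));cv2.imwrite('pics/c10.png',o)"
```

```text
[-0.67  0.54  0.95]
[-0.28  1.01 -0.13] [ 0.6173 -0.0133  0.2767] [ 0.6172 -0.0133  0.2765]
26.2917
```

View pics/c10.png

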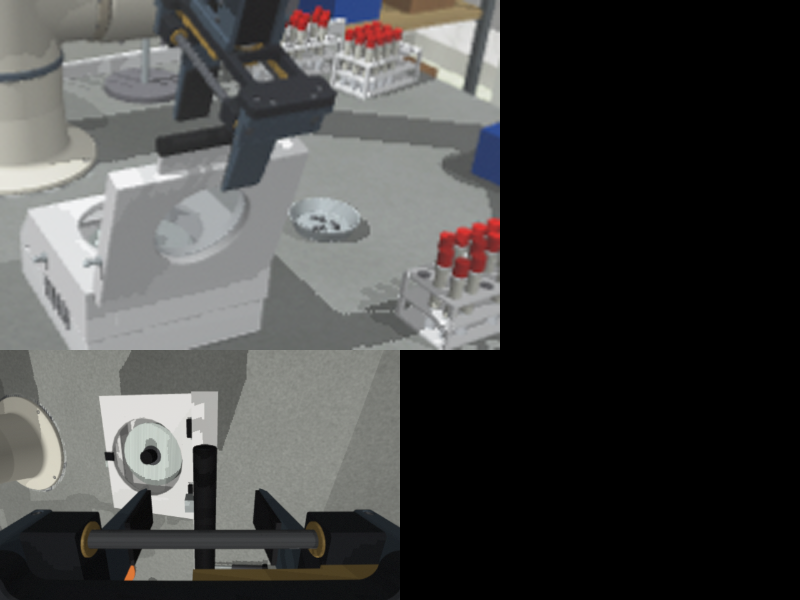

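```bash
cat > s8.py <<'E'
from h import *
for w in (.04,.028,.023,.020,.0):
    arm.grip(w);print(w,round(arm.current_width(),4),np.round(arm.current_force(),2))
arm.sleep(.2);print(np.round(arm.current_force(),2),np.round(arm.current_torque(),2),np.round(arm.current_ee_pos(),4),arm.current_t())
E
python3 s8.py
```

```text
0.04 0.0398 [-0.66  0.14 -0.46]
0.028 0.0279 [-0.65  0.05 -0.02]
0.023 0.023 [ 0.69 -0.09  0.22]
0.02 0.0202 [ 1.37  0.19 -0.69]
0.0 0.0177 [1.86 0.27 0.94]
[1.33 1.02 0.34] [-0.13 -0.36  0.04] [ 0.6172 -0.0133  0.2766] 28.6
```

```bash
cat > s9.py <<'E'
from h import *
for q in np.linspace(1.85,1.38,11)[1:]:
    P,R,b=barpose(q);arm.move_l(P,R,feed=.045)
    f=np.array(arm.current_force());print(round(q,3),np.round(arm.current_ee_pos()-P,4),f.round(2),np.round(arm.current_torque(),2),round(arm.current_width(),4))
    if np.linalg.norm(f)>25: print('STOP');break
arm.sleep(.5);print(arm.current_t(),np.round(arm.current_force(),2))
for n in('scene','top','wrist'): cv2.imwrite(f'pics/{n}_end.png',arm.snapshot(n)[:,:,::-1])
E
python3 s9.py
python3 -c "
import cv2,numpy as np
s=cv2.imread('pics/scene_end.png');w=cv2.imread('pics/wrist_end.png');t=cv2.imread('pics/top_end.png')
o=np.zeros((600,800,3),np.uint8);o[:350,:500]=cv2.resize(s[100:240,280:480],(500,350),interpolation=cv2.INTER_CUBIC);o[350:600,:400]=cv2.resize(w,(400,250));o[350:600,400:]=cv2.resize(t,(400,250));cv2.imwrite('pics/c11.png',o)"
```

```text
1.803 [-0.0005  0.      0.0002] [ 0.88 -0.8  -1.17] [-0.13 -0.27  0.06] 0.0174
1.756 [-0.0002 -0.     -0.    ] [ 1.09  0.24 -1.75] [-0.21 -0.21  0.05] 0.0176
1.709 [-0.0001 -0.     -0.0001] [-0.13 -2.05 -3.3 ] [-0.19 -0.23  0.07] 0.0176
1.662 [-0.0001 -0.0001 -0.0002] [-0.06 -0.89 -5.15] [-0.36 -0.1   0.09] 0.0174
1.615 [-0.0001 -0.0001 -0.0002] [ 0.68 -2.59 -7.04] [-0.37 -0.04  0.09] 0.0177
1.568 [-0.0002 -0.0001 -0.0003] [  0.53  -2.14 -11.22] [-0.48  0.05  0.06] 0.0175
1.521 [-0.0002 -0.0001 -0.0003] [ -0.06  -2.77 -14.47] [-0.62  0.1   0.02] 0.0172
1.474 [-0.0003 -0.0001 -0.0004] [  0.52  -3.63 -17.87] [-0.69  0.23 -0.  ] 0.0174
1.427 [-0.0003 -0.0001 -0.0005] [  2.54  -4.65 -22.08] [-0.82  0.26 -0.03] 0.0169
1.38 [-0.0004 -0.0001 -0.0006] [  2.26  -4.43 -23.6 ] [-0.9   0.38 -0.06] 0.0176
32.4333 [  3.6   -4.89 -21.53]
```

View pics/c11.png

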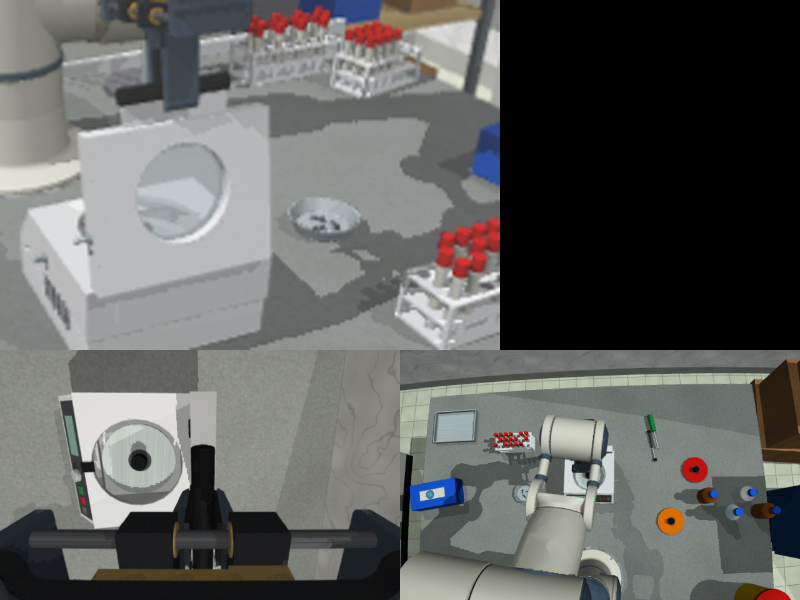

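The lid is held upright, leaning slightly to the front, and the cover still looks seated. There is a radial pull of about 22 N on the pin, so I'll ease it by following the force, then check the bar's position against the model.

```bash
cat > s10.py <<'E'
from h import *
P,R,b=barpose(1.38)
P2=P.copy();k=0
for d in (.0005,.001,.0015):
    arm.move_l(P+R[:,2]*d,R,feed=.01);arm.sleep(.2);f=np.array(arm.current_force());print(d,f.round(2))
    if abs(f[2])<8: break
arm.sleep(.3);print(np.round(arm.current_ee_pos(),4),round(arm.current_width(),4),arm.current_t())
im=arm.snapshot('scene');cv2.imwrite('pics/scene_f.png',im[:,:,::-1]);c=arm.get_calibration('scene')
w=arm.snapshot('wrist');cv2.imwrite('pics/wrist_f.png',w[:,:,::-1])
im=im[:,:,::-1].copy()
EY=np.array([-np.sin(YAW),np.cos(YAW),0])
o=cv2.resize(im[110:200,310:410],None,fx=6,fy=6,interpolation=cv2.INTER_CUBIC)
for q,col in((1.31,(0,0,255)),(1.38,(0,255,0)),(1.45,(255,0,0))):
    b=barpose(q)[2]
    for e in(-.058,.058):
        u=(proj(c,b+EY*e)[0]-[310,110]+.5)*6-.5;cv2.circle(o,tuple(int(v) for v in u),5,col,2)
cv2.imwrite('pics/c12.png',o)
E
python3 s10.py
```

```text
0.0005 [  1.25  -4.91 -17.72]
0.001 [  1.39  -5.6  -10.08]
0.0015 [ 0.18 -4.54  0.93]
[ 0.5367 -0.0096  0.2874] 0.0171 34.2333
```

View pics/c12.png

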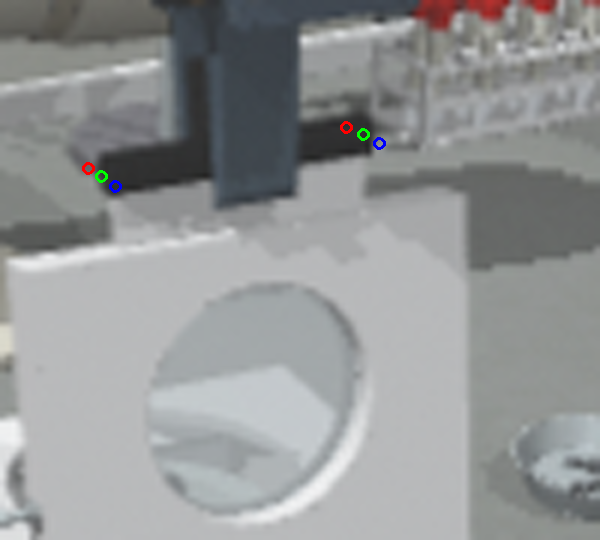

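View pics/wrist_f.png

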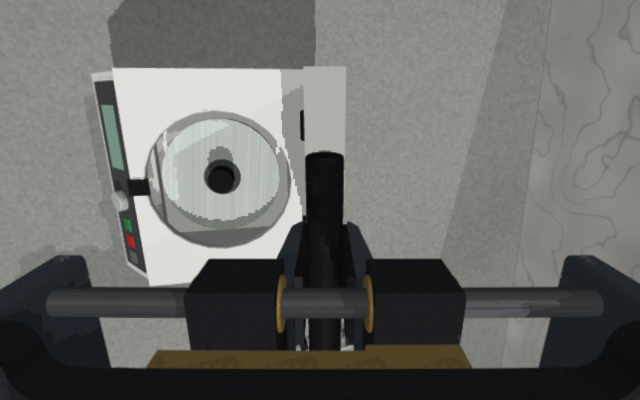

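The bar's ends sit at about (103,175) and (368,135) in the crop, on the q ≈ 1.38–1.39 marks. Wrist force is now small, and the cover is still flat. One last check that the other things haven't moved, then hand in.

```bash
python3 - <<'E'
import cv2,numpy as np
from rig import arm
a=cv2.imread('pics/scene0.png');b=cv2.imread('pics/scene_f.png');a2=cv2.imread('pics/top0.png');b2=cv2.imread('pics/top_end.png')
def sh(a,b,x0,y0,x1,y1):
    g=lambda i:cv2.cvtColor(i,cv2.COLOR_BGR2GRAY)
    t=g(a)[y0:y1,x0:x1];r=cv2.matchTemplate(g(b)[y0-8:y1+8,x0-8:x1+8],t,cv2.TM_CCOEFF_NORMED);_,m,_,l=cv2.minMaxLoc(r);return (l[0]-8,l[1]-8,round(m,3))
print('rack',sh(a,b,435,180,512,240),sh(a2,b2,145,125,220,168))
print('driver+stay',sh(a,b,232,262,280,335),sh(a2,b2,385,98,415,182))
print('dish',sh(a,b,395,177,428,198),)
print(np.round(arm.current_force(),2),arm.current_width(),arm.current_t(),np.abs(arm.current_dq()).max())
arm.sign_off()
E
```

```text
rack (0, 0, 0.763) (0, 0, 0.897)
driver+stay (0, 0, 1.0) (0, 0, 1.0)
dish (0, 0, 0.962)
[-0.38 -4.22  1.18] 0.017484313760628135 34.3333 0.10237755380144727
the job is handed in; nothing more can be done
```

The rotor cover is on the rim and released, and the arm is holding the lid by its grip bar at about its balance point. I handed the job in at 34.3 s of the 72 s allowed; no verdict was reported.

- **Cover:** I picked the silver cover by its knob, not the orange or red look-alikes. I lowered it until it touched down at tool height 0.095 m, exactly the seated height predicted, then let go. The pictures afterwards show it flat and concentric in the chamber. The wrist camera put its centre within about 1 mm of the chamber's, judging by that camera alone.
- **Lid:** I gripped the bar, turned the gripper along with the lid in small steps from 1.85 to 1.38 rad, and kept hold of it. The scene camera puts the bar at about 1.38–1.39 rad.
- **Other things:** The stay, screwdriver, dish and rack showed no shift between the first and last pictures. The match was weaker for the rack (0.76 and 0.90), and the dish was compared in one view only.

Two readings disagreed slightly:
- **Camera offset:** The wrist and top cameras differed by 1.5–2.5 mm in y. I steered the placing by the wrist view alone.
- **Pull on the hinge pin:** About 22 N built up during the swing, from a small error in my estimate of the hinge position. I eased the gripper 1.5 mm towards the pin, and the wrist force at hand-in was about 4 N, mostly sideways.

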